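# Open the dial lock on the transit case and present it

### The job

Open the dial lock on the lid of the black transit case: turn its knob, click by click, until the pointed end of the knob points at the long index mark on the shackle side, then pull the shackle out as far as it goes while the lock still sits in its seat. Then lift the open lock straight up out of the staple and hold it up, level and still with the dial on top and the shackle still out, a good 13 cm above its seat; finish while holding it there. Do not disturb the jar, the battery and the screwdriver on the lid.

Things in the scene. Friction and masses are not known exactly. Their poses are not given: they have to be found in the camera images.
- case: fixed flat black transit case, 300 x 360 x 90 mm (x, y, z), lid top 90 mm above the bench; origin under its centre on the bench, z up
- seat (a point): centre of the lock seat's top face on the lid, 100 mm above the bench: a steel plate 104 x 72 mm, 10 mm thick, axes as the case's; 8 mm high lips around the lock, 1.5 mm clear of it, none beside the middle 60 mm of its long sides
- staple (a point): centre of the steel staple's 14 mm square window, 30 mm above the lid; axes as the case's. The staple is an upright plate 7 mm thick (x), 24 mm wide (y), rising 45 mm above the lid, beside the lock's shackle end; the short leg of the closed shackle goes through the window
- lock: loose dark steel dial lock lying dial up in its seat: body 90 x 62 x 40 mm (x, y, z), 0.40 to 0.63 kg in all; origin at the centre of its underside, z up, shackle along its -x; axes those of the case within 0.03 rad. White ticks every 36 deg round the dial, the long one towards -x (shackle) is the index. Grip across y, mid long sides. Cannot be lifted off while the shackle is in the staple
- dial (a joint): dial angle, rad, counterclockwise positive from above; 0 = the knob's pointed end at the index mark (lock's -x), the opening notch. Stops at -0.75 and 2.75. Clicks into a notch every 0.628 rad (about 0.1 N m to get over a click) and centres itself when let go; starts 2 to 4 clicks counterclockwise of the opening notch, and opens only within about 0.1 rad of 0
- knob (a point): point on the dial's vertical axis (2 mm to +x of the lock's origin) at grip height, 60 mm above the lock's underside; turns with the dial, its -x axis towards the pointed end. Dial: disc 48 mm across, 6 mm thick, on the lock's top; on it a black grip bar 14 mm wide, 20 mm from axis to pointed end, 21 mm to flat end, 6 to 30 mm above the lock's top, white line on its pointed half
- shackle (a joint): how far the shackle is pulled out along the lock's -x, m: 0 closed, 0.024 fully open (stop). About 2 N of friction, stays where it is left; blocked after some 2 mm of play unless the dial is in its opening notch. From 0.015 on the short leg is clear of the staple
- shackle_bar (a point): middle of the shackle's cross bar, 20 mm above the lock's underside, 55 mm out from its body when closed; moves with the shackle. The shackle is a level U of 8 mm round bar: cross bar along the lock's y, straight for 24 mm, bevelled corners, legs at y = -24 and +24 mm (gap 40 mm); the short +y leg goes through the staple, 42 mm free between staple and cross bar
- jar: bystander: closed amber jar, 36 mm across, 50 mm high, standing on the lid to the lock's +y side; origin under its centre
- cell: bystander: battery cell standing on the lid at the far -y corner, 33 mm across, 60 mm high; origin under its centre
- driver: bystander: screwdriver 150 mm long lying along the lid's -y edge
Things that resemble listed ones, but are neither listed nor needed, are in the scene too. What is shaped like the lock but pink or yellow is not meant.

How it is judged:
On the way, in this order (a step that is already met when the one before it is completed fails the run):
1. the dial stands in its opening notch, the shackle still closed (value of joint dial between -0.12 and 0.12 rad and value of joint shackle below 0.007 m), for 0.2 s.
2. the shackle is pulled fully out while the lock still sits in its seat (value of joint shackle above 0.019 m and height (world z) of lock below 0.112 m), for 0.2 s.
At the end, for the whole second after the job is handed in: the lock is held by the fingers, its underside at least 0.10 m above its seat (0.20 m above the bench), level within 15 degrees with the dial up, shackle pulled out at least 19 mm, at rest, touching the case nowhere (height (world z) of lock above 0.2 m and angle between lock's own z axis and vertical below 0.26 rad and value of joint shackle above 0.019 m and contact force between lock and the fingers above 2 N and contact force between lock and case below 0.05 N and linear speed of lock below 0.03 m/s and angular speed of lock below 0.3 rad/s); the arm keeps its last pose, push and grip.
It fails at once if a thing on the lid (jar, cell, screwdriver) is pushed more than 30 mm or knocked over (distance of any of jar, cell, driver from where it was at the start of the episode above 0.03 m or angle between any of jar, cell's own z axis and vertical above 0.5 rad).
It also fails if it takes over 72 s, if anything falls off the work surface, if the arm or the gripper's body presses on something with over 40 N, if the wrist force passes 120 N, or if a joint passes its speed limit or range.

### The arm

A 6-joint arm with a two-finger parallel gripper is mounted at the origin on the work surface. World frame = base frame: x ahead of the robot, y to its left, z up, the work surface at z = 0. Lengths are in m, angles in rad, forces in N, time in s.
With the tool pointing down it reaches from about 0.375 to 0.9 m from the base axis. Payload 3.1 kg.
Tool frame: the origin (TCP) lies where the fingers leave the gripper's body, on its centre line; the fingertips stand 73 mm ahead of it and the grasp point (between the pads) lies 54 mm ahead of it; z points along the fingers, y is the line along which they close (so a half turn about z gives the same grasp; the last joint's range is limited). The gripper opens to 85 mm and grips with 20 to 120 N. Pads are 22 mm wide; open, the fingers measure 114 mm over their backs; the gripper's body (76 mm by 85 mm) begins 54 mm behind the grasp point. The pads swing forward as they close: fully open they stand 13 mm farther back than shut.
Start: joints at [1.065, 0.527, 1.433, -0, 1.181, -0.178], TCP at [0.201, 0.592, 0.304] pointing down, gripper open.
Joint ranges: [-3.08, 3.08], [-0.75, 2.2], [0.22, 2.44], [-1.43, 4.57], [0, 2.65], [-2.85, 2.85]. Speed limits (rad/s): [2.79, 2.79, 3.14, 3.14, 3.14, 3.14].

### API

Orientations are given as a unit quaternion [x, y, z, w].
In Python, from station import manip gives the robot as it stands.
- The arm moves only by the shell command python3 -m crank 'ROWS' [FORCE]. ROWS is JSON, a list of rows, each an object with "dp": the shift along the tool's x, y, z normalised to -1 to 1, where 1 is 50 cm, a list of three; "delta_rot": the turn, a rotation vector about the tool's x, y, z normalised to -1 to 1, where 1 is 2 pi rad, a list of three; "fingers": the opening, from -1 (shut) to 1 (fully open). A call has 1 to 12 rows; each row shifts and turns the commanded pose from where the row before left it, along the tool's axes as they then stand; what a row does not reach is not made up. A row lasts 1/12 s, in which the tool goes at most 41.7 mm and 7.16 degrees, less where a joint would pass 70% of its speed; a pose out of reach is approached as far as the arm can. A call with a number of a shift or a turn outside -1 to 1 is refused whole. A call with a gripper value outside its range is refused whole. The fingers move at their own pace and stop on an object; FORCE is the grip in N (left out, the last holds). Time passes only in rows, so rows that do not move let the fingers close. It gives the time, the measured TCP pose, the force, the opening and the grip force at its end, in the units of the state.
- manip.sense(): the state, without advancing time (a new reading comes with each control period).
- manip.snapshot(name): name is "scene" or "top"; returns (picture, depth): 480x640x3 uint8, red, green, blue; 480x640 float32, m along the optical axis (not along the pixel's ray), 0 where there is no reading.
- manip.camera_model(name): a dict with "fx", "fy", "cx", "cy" (pixels), "origin" and "attitude" of the camera in the world. Camera axes: x right, y up, looking along -z (the intrinsics and any distortion apply to the point x, -y, -z); pixel columns grow to the right and rows downward; lengths in m; the calibration is good to about 2 mm. A picture is of the moment at which its call begins. camera_model takes no time and is no camera call.
- manip.sign_off(): hands the job in; it is judged then, once.
The state is a dict: "t": time; "q": joint angles; "qd": joint speeds; "tau": joint torques, N m; "tcp_pos": TCP position; "tool_rot": TCP orientation; "force": force on the tool from outside, world axes, zero at the start; "ft_torque": the same for the moment, N m; "finger_gap": opening from 0.0 (shut) to 1.0 (fully open); "gripper_force": force on a finger pad.
Only numpy, scipy, OpenCV 4.12 (cv2) and the standard library are available. Lean on these libraries where they do the work, as an engineer would, in place of code of your own. Each camera call takes 0.05 s, during which the arm holds its last target. There are 200 camera calls.

## Working session

There is one attempt and no reset: what is moved stays moved. The work goes in short steps, Python scripts to look and compute and a shell command to move; the robot and the scene stay as the last step left them, time stands still between calls to the robot, and variables do not carry over. Pictures are saved under pics/ and viewed, at most 10 in all, crops included, and the job is handed in when it is done.

```bash
ls; mkdir -p pics; cat > h.py <<'E'
import numpy as np, cv2
from scipy.spatial.transform import Rotation as R
from station import manip
def cam(n):
    m=manip.camera_model(n); a=np.array(m["attitude"],float)
    Rm=a if a.shape==(3,3) else R.from_quat(a).as_matrix()
    return m,Rm,np.array(m["origin"],float)
def ray(n,u,v):
    m,Rm,o=cam(n)
    d=np.array([(u-m["cx"])/m["fx"],-(v-m["cy"])/m["fy"],-1.0]); return o,Rm@d
def onz(n,u,v,z):
    o,d=ray(n,u,v); return o+d*(z-o[2])/d[2]
def dep(n,D,u,v):
    o,d=ray(n,u,v); return o+d*D[int(v),int(u)]
def pix(n,p):
    m,Rm,o=cam(n); c=Rm.T@(np.array(p)-o); return m["cx"]+m["fx"]*c[0]/-c[2], m["cy"]-m["fy"]*c[1]/-c[2]
def save(n,f):
    p,D=manip.snapshot(n); cv2.imwrite(f"pics/{f}.png",p[:,:,::-1]); np.save(f"pics/{f}.npy",D); return p,D
E
python3 - <<'E'
from h import *
for n in("scene","top"):
    save(n,n+"0"); print(manip.camera_model(n))
print(manip.sense())
E
```

```text
pics
{'fx': 594.6841575895983, 'fy': 594.6841575895983, 'cx': 319.93688238826525, 'cy': 227.86931069306513, 'origin': array([1.15091295, 0.58687076, 0.80194965]), 'attitude': array([0.17264776, 0.38266828, 0.83145727, 0.36391832])}
{'fx': 533.6061030004493, 'fy': 533.6061030004493, 'cx': 320.7914129870114, 'cy': 234.71911303074478, 'origin': array([0.42872154, 0.07168516, 1.02108349]), 'attitude': array([ 0.03213545, -0.05600909, -0.70305975,  0.70819297])}
{'t': 0.1, 'q': array([ 1.06451303e+00,  5.28332707e-01,  1.43377283e+00,  3.03480263e-05,
        1.18138837e+00, -1.78493405e-01]), 'qd': array([-0.00083063, -0.00105122, -0.00436723,  0.0001216 , -0.00122403,
        0.00103392]), 'tau': array([-1.25135293e-04, -4.43304849e+01, -1.78584731e+01, -2.35177349e-04,
        3.88741406e-03, -2.21922299e-06]), 'tcp_pos': array([0.20093548, 0.59129135, 0.30305664]), 'tool_rot': array([ 1.63167806e-01,  9.86597873e-01, -8.90735307e-04, -3.32378755e-04]), 'force': array([ 0.30985853, -0.09399235,  0.58781278]), 'ft_torque': array([-0.03364033, -0.03611697,  0.04381352]), 'gripper_force': 0.0, 'finger_gap': 0.9988027017342949}
```

View pics/scene0.png

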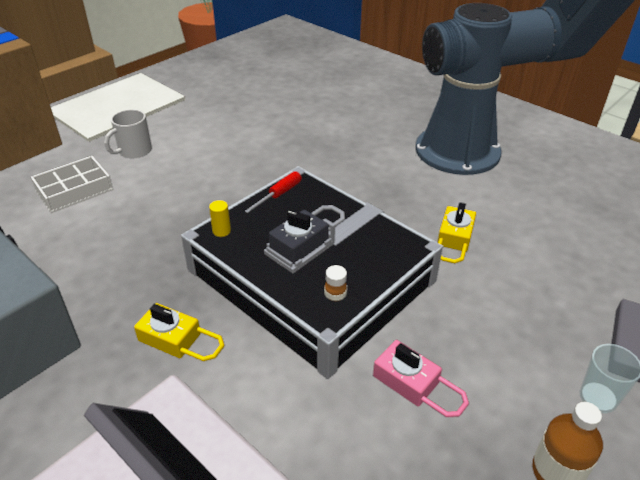

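View pics/top0.png

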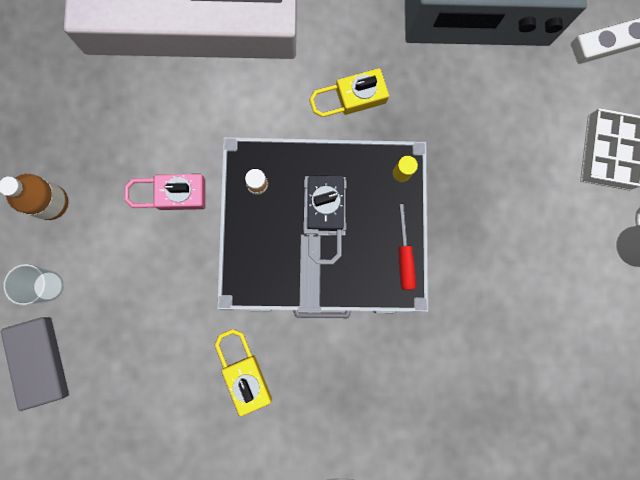

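The dark lock sits at top (325,202) / scene (300,232), with its shackle towards the robot. The lookalikes are pink at top (180,190), yellow at (362,88) and yellow at (243,385). The description says dark steel on the black case, so it's the one at (325,202). The jar is at (256,180), the cell at (405,167) and the driver at (405,250). Next is one close crop.

```bash
python3 - <<'E'
from h import *
p=cv2.imread("pics/top0.png"); D=np.load("pics/top0.npy")
c=cv2.resize(p[165:275,275:375],None,fx=5,fy=5,interpolation=cv2.INTER_CUBIC); 
q=cv2.imread("pics/scene0.png")[190:275,255:360]; q=cv2.resize(q,None,fx=2.3,fy=2.3,interpolation=cv2.INTER_CUBIC)
o=np.zeros((550,500+q.shape[1],3),np.uint8); o[:,:500]=c; o[:q.shape[0],500:]=q; cv2.imwrite("pics/crop0.png",o)
# case outer contour: depth-based height
H=np.zeros((480,640,3))
m,Rm,og=cam("top"); u,v=np.meshgrid(np.arange(640),np.arange(480))
d=np.stack([(u-m["cx"])/m["fx"],-(v-m["cy"])/m["fy"],-np.ones_like(u,float)],-1)@Rm.T
P=og+d*D[...,None]; np.save("pics/P0.npy",P)
def rect(mask,name):
    n,l,s,ce=cv2.connectedComponentsWithStats(mask.astype(np.uint8)); i=1+np.argmax(s[1:,4]) 
    q=P[l==i][:,:2].astype(np.float32); r=cv2.minAreaRect(q*1000); print(name,s[i],r,P[l==i][:,2].mean())
z=P[...,2]
rect((z>.08)&(z<.099),"case")
roi=(u>285)&(u<365)&(v>165)&(v<245)
rect(roi&(z>.125)&(z<.160),"lock top")
rect(roi&(z>.143)&(z<.150),"disc")
rect(roi&(z>.160)&(z<.18),"bar")
for k in [(256,176),(405,160),(325,202),(407,270)]: print(k,P[k[1],k[0]])
E
```

```text
case [  217   137   211   176 30318] ((565.5408935546875, 35.81854248046875), (365.8643493652344, 309.9127502441406), 89.70392608642578) 0.08925680878771035
lock top [ 304  176   40   58 1806] ((591.74072265625, 37.38597869873047), (97.80249786376953, 65.59688568115234), 0.03229478374123573) 0.13992682545899185
disc [312 195  28  19 214] ((589.39306640625, 33.98516082763672), (28.823469161987305, 45.83638000488281), 5.422905921936035) 0.14535182254444726
bar [313 191  25  14 212] ((598.3875122070312, 35.67179870605469), (14.531380653381348, 40.40969467163086), 18.410261154174805) 0.16842924767493672
(256, 176) [0.63813947 0.1517758  0.13864538]
(405, 160) [ 0.66662134 -0.09904197  0.14886834]
(325, 202) [0.59052169 0.03629751 0.16252071]
(407, 270) [ 0.48313869 -0.10621711  0.11539283]
```

View pics/crop0.png

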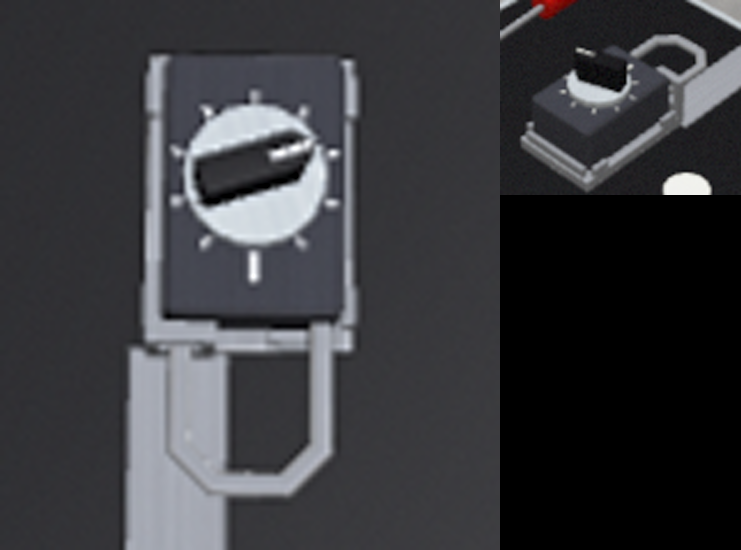

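The crop confirms the dark lock. The index tick is at the bottom, (254,267) in the crop, and the white-lined tip is to the right and slightly up, (318,143). That puts the dial about +108°, 3 clicks counterclockwise, so it needs a clockwise turn of 1.885 rad. A grey strap runs under the shackle's +y half, so I'll measure the heights there.

```bash
python3 - <<'E'
from h import *
P=np.load("pics/P0.npy")
f=lambda x,y:(275+x/5-.4,165+y/5-.4)
for nm,x,y,z in [("disc",255,173,.146),("tick",254,267,.14),("topTick",254,97,.14),("tip",318,143,.17),("flat",200,181,.17),("bar mid out",243,495,.12),("bar mid in",248,474,.12),("lockNW",162,57,.14),("lockNE",343,57,.14),("lockSW",162,316,.14),("lockSE",340,318,.14),("strap",177,480,.09)]:
    print(nm,onz("top",*f(x,y),z).round(4))
for v in range(228,312,6): print(v,P[v,305].round(3),P[v,310].round(3),P[v,323].round(3))
# scene view heights of strap & staple & case rect
m,Rm,o=cam("scene"); D=np.load("pics/scene0.npy")
for u,v in [(345,232),(360,222),(372,212),(335,225),(330,208),(320,262),(300,215)]: print(u,v,dep("scene",D,u,v).round(3))
g=cv2.imread("pics/top0.png"); hs=cv2.cvtColor(g,cv2.COLOR_BGR2HSV)
E
```

```text
disc [0.5984 0.0346 0.146 ]
tick [0.5676 0.0346 0.14  ]
topTick [0.6256 0.0348 0.14  ]
tip [0.6039 0.0152 0.17  ]
flat [0.5909 0.0535 0.17  ]
bar mid out [0.4927 0.0372 0.12  ]
bar mid in [0.4998 0.0355 0.12  ]
lockNW [0.639  0.0659 0.14  ]
lockNE [0.6398 0.0048 0.14  ]
lockSW [0.5508 0.0652 0.14  ]
lockSE [0.5507 0.0058 0.14  ]
strap [0.4999 0.0591 0.09  ]
228 [0.555 0.068 0.107] [0.552 0.06  0.132] [0.552 0.038 0.131]
234 [0.544 0.068 0.114] [0.542 0.06  0.124] [0.546 0.037 0.099]
240 [0.536 0.068 0.093] [0.532 0.06  0.123] [0.536 0.037 0.09 ]
246 [0.525 0.068 0.093] [0.522 0.06  0.124] [0.526 0.036 0.088]
252 [0.515 0.068 0.091] [0.512 0.06  0.121] [0.515 0.036 0.089]
258 [0.504 0.068 0.09 ] [0.504 0.059 0.092] [0.505 0.036 0.088]
264 [0.494 0.068 0.092] [0.494 0.059 0.091] [0.494 0.036 0.089]
270 [0.483 0.068 0.09 ] [0.483 0.059 0.093] [0.484 0.036 0.091]
276 [0.473 0.068 0.093] [0.473 0.059 0.092] [0.473 0.036 0.089]
282 [0.463 0.068 0.091] [0.463 0.059 0.092] [0.463 0.036 0.088]
288 [0.452 0.067 0.09 ] [0.452 0.059 0.095] [0.452 0.036 0.091]
294 [0.442 0.067 0.091] [0.442 0.059 0.09 ] [0.442 0.036 0.089]
300 [0.431 0.067 0.091] [0.432 0.059 0.091] [0.432 0.036 0.087]
306 [0.421 0.067 0.091] [0.421 0.059 0.091] [0.421 0.036 0.088]
345 232 [0.508 0.069 0.092]
360 222 [0.468 0.071 0.093]
372 212 [0.429 0.068 0.092]
335 225 [0.532 0.064 0.121]
330 208 [0.499 0.023 0.118]
320 262 [0.596 0.087 0.09 ]
300 215 [0.597 0.041 0.17 ]
```

```bash
cat > need.py <<'E'
# python3 need.py x y z yaw_deg(tool y): remaining shift/turn in tool axes, row units
import sys; from h import *
s=manip.sense(); x,y,z,w=map(float,sys.argv[1:5]); w=np.radians(w)
Y=np.array([np.cos(w),np.sin(w),0]);Z=np.array([0,0,-1.]);T=np.stack([np.cross(Y,Z),Y,Z],1)
C=R.from_quat(s["tool_rot"]).as_matrix()
print("dp",(C.T@(np.array([x,y,z])-s["tcp_pos"])/.5).round(4),"rot",(R.from_matrix(C.T@T).as_rotvec()/(2*np.pi)).round(4),"t",s["t"],"tcp",s["tcp_pos"].round(4),"F",s["force"].round(1),"gap",round(s["finger_gap"],3),"gf",round(s["gripper_force"],1),"q6",s["q"][5].round(2))
E
python3 need.py .5975 .035 .303 18
r='{"dp":[-0.062,-0.044,0],"delta_rot":[0,0,0],"fingers":1}'
python3 -m crank '[{"dp":[-0.062,-0.044,0],"delta_rot":[0,0,0],"fingers":1},{"dp":[-0.062,-0.044,0],"delta_rot":[0,0,0],"fingers":1},{"dp":[-0.062,-0.044,0],"delta_rot":[0,0,0],"fingers":1},{"dp":[-0.062,-0.044,0],"delta_rot":[0,0,0],"fingers":1},{"dp":[-0.062,-0.044,0],"delta_rot":[0,0,0],"fingers":1},{"dp":[-0.062,-0.044,0],"delta_rot":[0,0,0],"fingers":1},{"dp":[-0.062,-0.044,0],"delta_rot":[0,0,0],"fingers":1},{"dp":[-0.062,-0.044,0],"delta_rot":[0,0,0],"fingers":1},{"dp":[-0.062,-0.044,0],"delta_rot":[0,0,0],"fingers":1}]' 40
python3 need.py .5975 .035 .303 18
```

```text
dp [-1.1091 -0.798   0.0012] rot [-3.000e-04  1.000e-04  1.478e-01] t 0.1 tcp [0.2009 0.5913 0.3031] F [ 0.3 -0.1  0.6] gap 0.999 gf 0.0 q6 -0.18
t: 0.85
tcp_pos: [0.4021, 0.3127, 0.3037]
tool_rot: [0.163, 0.987, -0.0, -0.0]
force: [0.7, -0.8, 1.0]
finger_gap: 0.999
gripper_force: 0.0
dp [-0.5488 -0.4002  0.0013] rot [-1.000e-04 -0.000e+00  1.479e-01] t 0.85 tcp [0.4021 0.3127 0.3037] F [ 0.7 -0.8  1. ] gap 0.999 gf 0.0 q6 -0.8
```

```bash

python3 -m crank '[{"dp":[-0.061,-0.0445,0],"delta_rot":[0,0,0],"fingers":1},{"dp":[-0.061,-0.0445,0],"delta_rot":[0,0,0],"fingers":1},{"dp":[-0.061,-0.0445,0],"delta_rot":[0,0,0],"fingers":1},{"dp":[-0.061,-0.0445,0],"delta_rot":[0,0,0],"fingers":1},{"dp":[-0.061,-0.0445,0],"delta_rot":[0,0,0],"fingers":1},{"dp":[-0.061,-0.0445,0],"delta_rot":[0,0,0],"fingers":1},{"dp":[-0.061,-0.0445,0],"delta_rot":[0,0,0],"fingers":1},{"dp":[-0.061,-0.0445,0],"delta_rot":[0,0,0],"fingers":1},{"dp":[-0.061,-0.0445,0],"delta_rot":[0,0,0],"fingers":1}]' >/dev/null
python3 -m crank '[{"dp":[0,0,0],"delta_rot":[0,0,0.0185],"fingers":0},{"dp":[0,0,0],"delta_rot":[0,0,0.0185],"fingers":0},{"dp":[0,0,0],"delta_rot":[0,0,0.0185],"fingers":0},{"dp":[0,0,0],"delta_rot":[0,0,0.0185],"fingers":0},{"dp":[0,0,0],"delta_rot":[0,0,0.0185],"fingers":0},{"dp":[0,0,0],"delta_rot":[0,0,0.0185],"fingers":0},{"dp":[0,0,0],"delta_rot":[0,0,0.0185],"fingers":0},{"dp":[0,0,0],"delta_rot":[0,0,0.0185],"fingers":0}]' >/dev/null
python3 need.py .5975 .035 .228 18
```

```text
dp [-0.0034  0.0008  0.1507] rot [-0.0002 -0.0001 -0.0011] t 2.2667 tcp [0.5967 0.0365 0.3034] F [ 0.2 -0.  -0.2] gap 0.502 gf 0.0 q6 -0.43
```

```bash

python3 -m crank '[{"dp":[-0.0034,0.0008,0.03],"delta_rot":[0,0,-0.001],"fingers":0},{"dp":[0,0,0.03],"delta_rot":[0,0,0],"fingers":0},{"dp":[0,0,0.03],"delta_rot":[0,0,0],"fingers":0},{"dp":[0,0,0.03],"delta_rot":[0,0,0],"fingers":0},{"dp":[0,0,0.015],"delta_rot":[0,0,0],"fingers":0},{"dp":[0,0,0.015],"delta_rot":[0,0,0],"fingers":0},{"dp":[0,0,0],"delta_rot":[0,0,0],"fingers":0}]' >/dev/null
python3 need.py .5975 .035 .228 18
python3 - <<'E'
from h import *
a,_=save("scene","s1"); b,_=save("top","t1")
u,v=map(int,pix("scene",(.597,.035,.16))); w,x=map(int,pix("top",(.597,.035,.16)))
f=lambda i:cv2.resize(i[:,:,::-1],(400,400),interpolation=cv2.INTER_CUBIC)
cv2.imwrite("pics/v1.png",np.hstack([f(a[v-50:v+50,u-50:u+50]),f(b[x-50:x+50,w-50:w+50])]))
E
```

```text
dp [-0.0003  0.0007 -0.0013] rot [-0.0005 -0.0002  0.0008] t 2.85 tcp [0.5971 0.035  0.2273] F [-0.2 -0.1 -0. ] gap 0.497 gf 0.0 q6 -0.45
```

View pics/v1.png

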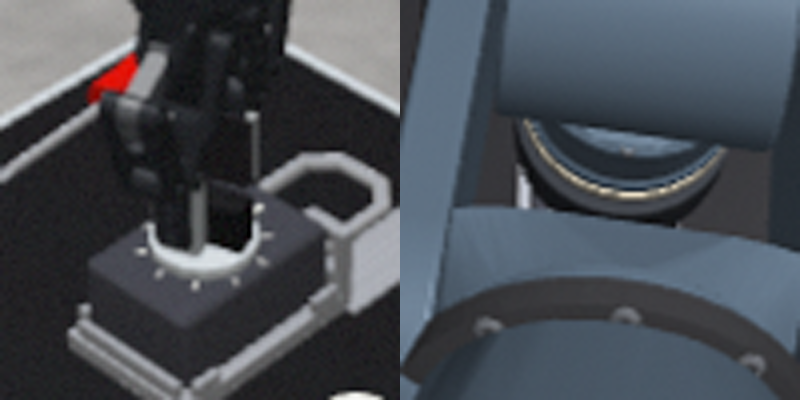

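The scene crop shows the fingers either side of the bar at about (205,215), just above the disc. Now closing.

```bash

python3 -m crank '[{"dp":[0,0,0],"delta_rot":[0,0,0],"fingers":-1},{"dp":[0,0,0],"delta_rot":[0,0,0],"fingers":-1},{"dp":[0,0,0],"delta_rot":[0,0,0],"fingers":-1},{"dp":[0,0,0],"delta_rot":[0,0,0],"fingers":-1},{"dp":[0,0,0],"delta_rot":[0,0,0],"fingers":-1},{"dp":[0,0,0],"delta_rot":[0,0,0],"fingers":-1}]' 40 >/dev/null
python3 need.py .5975 .035 .228 -90
```

```text
dp [ 0.0007 -0.0015  0.0038] rot [ 3.000e-04 -1.000e-04  3.008e-01] t 3.45 tcp [0.5983 0.0349 0.2299] F [-1.2  0.3  5.3] gap 0.148 gf 43.1 q6 -0.45
```

```bash

python3 -m crank '[{"dp":[0,0,-0.003],"delta_rot":[0,0,0],"fingers":-1},{"dp":[0,0,0],"delta_rot":[0,0,0.015],"fingers":-1},{"dp":[0,0,0],"delta_rot":[0,0,0.015],"fingers":-1},{"dp":[0,0,0],"delta_rot":[0,0,0.015],"fingers":-1},{"dp":[0,0,0],"delta_rot":[0,0,0.015],"fingers":-1},{"dp":[0,0,0],"delta_rot":[0,0,0.015],"fingers":-1},{"dp":[0,0,0],"delta_rot":[0,0,0.015],"fingers":-1},{"dp":[0,0,0],"delta_rot":[0,0,0.015],"fingers":-1}]' >/dev/null
python3 need.py .5975 .035 .228 -90
```

```text
dp [ 0.     -0.0012  0.004 ] rot [1.000e-04 0.000e+00 1.951e-01] t 4.1167 tcp [0.5981 0.0348 0.23  ] F [ 0.2 -0.6 -1.2] gap 0.15 gf 42.3 q6 0.22
```

```bash

python3 -m crank '[{"dp":[0,0,0],"delta_rot":[0,0,0.015],"fingers":-1},{"dp":[0,0,0],"delta_rot":[0,0,0.015],"fingers":-1},{"dp":[0,0,0],"delta_rot":[0,0,0.015],"fingers":-1},{"dp":[0,0,0],"delta_rot":[0,0,0.015],"fingers":-1},{"dp":[0,0,0],"delta_rot":[0,0,0.015],"fingers":-1},{"dp":[0,0,0],"delta_rot":[0,0,0.015],"fingers":-1},{"dp":[0,0,0],"delta_rot":[0,0,0.015],"fingers":-1},{"dp":[0,0,0],"delta_rot":[0,0,0.015],"fingers":-1},{"dp":[0,0,0],"delta_rot":[0,0,0.015],"fingers":-1},{"dp":[0,0,0],"delta_rot":[0,0,0.015],"fingers":-1},{"dp":[0,0,0],"delta_rot":[0,0,0.015],"fingers":-1},{"dp":[0,0,0],"delta_rot":[0,0,0.015],"fingers":-1}]' >/dev/null
python3 need.py .5975 .035 .228 -90
python3 -m crank '[{"dp":[0,0,0],"delta_rot":[0,0,0.012],"fingers":-1},{"dp":[0,0,0],"delta_rot":[0,0,0],"fingers":-1},{"dp":[0,0,0],"delta_rot":[0,0,0],"fingers":-1},{"dp":[0,0,0],"delta_rot":[0,0,0],"fingers":-1}]' >/dev/null
python3 need.py .5975 .035 .228 -90
```

```text
dp [-0.0012 -0.0005  0.004 ] rot [ 0.0001 -0.0001  0.0151] t 5.1167 tcp [0.5981 0.0348 0.23  ] F [ 1.1 -0.8 -0.6] gap 0.155 gf 42.2 q6 1.35
dp [-0.0003  0.0001  0.004 ] rot [-0.      0.0001  0.0041] t 5.45 tcp [0.5977 0.0351 0.23  ] F [ 0.3 -0.1 -1.8] gap 0.151 gf 42.2 q6 1.42
```

```bash

python3 -m crank '[{"dp":[0,0,0],"delta_rot":[0,0,0],"fingers":0},{"dp":[0,0,0],"delta_rot":[0,0,0],"fingers":0},{"dp":[0,0,0],"delta_rot":[0,0,0],"fingers":0},{"dp":[0,0,-0.05],"delta_rot":[0,0,0],"fingers":0},{"dp":[0,0,-0.07],"delta_rot":[0,0,0],"fingers":0},{"dp":[-0.07,0,0],"delta_rot":[0,0,0],"fingers":0.2},{"dp":[-0.07,0,0],"delta_rot":[0,0,0],"fingers":0.2},{"dp":[-0.065,0,0],"delta_rot":[0,0,0],"fingers":0.2}]' >/dev/null
python3 -m crank '[{"dp":[0,0,0],"delta_rot":[0,0,-0.0195],"fingers":0.2},{"dp":[0,0,0],"delta_rot":[0,0,-0.0195],"fingers":0.2},{"dp":[0,0,0],"delta_rot":[0,0,-0.0195],"fingers":0.2},{"dp":[0,0,0],"delta_rot":[0,0,-0.0195],"fingers":0.2},{"dp":[0,0,0],"delta_rot":[0,0,-0.0195],"fingers":0.2},{"dp":[0,0,0],"delta_rot":[0,0,-0.0195],"fingers":0.2},{"dp":[0,0,0],"delta_rot":[0,0,-0.0195],"fingers":0.2},{"dp":[0,0,0],"delta_rot":[0,0,-0.0195],"fingers":0.2},{"dp":[0,0,0],"delta_rot":[0,0,-0.0195],"fingers":0.2},{"dp":[0,0,0],"delta_rot":[0,0,-0.0195],"fingers":0.2},{"dp":[0,0,0],"delta_rot":[0,0,-0.0195],"fingers":0.2},{"dp":[0,0,0],"delta_rot":[0,0,-0.0195],"fingers":0.2}]' >/dev/null
python3 need.py .495 .036 .29 0
python3 - <<'E'
from h import *
a,D=save("scene","s2"); b,E=save("top","t2")
u,v=map(int,pix("scene",(.565,.035,.14))); w,x=map(int,pix("top",(.565,.035,.14)))
f=lambda i:cv2.resize(i[:,:,::-1],(400,400),interpolation=cv2.INTER_CUBIC)
cv2.imwrite("pics/v2.png",np.hstack([f(a[v-50:v+50,u-50:u+50]),f(b[x-50:x+50,w-50:w+50])]))
print(u,v,w,x)
E
```

```text
dp [ 0.0069 -0.0013  0.0013] rot [ 0.0001  0.     -0.0111] t 7.1167 tcp [0.4954 0.0325 0.2906] F [ 0.4  0.2 -0.4] gap 0.602 gf 0.0 q6 -0.09
310 218 325 219
```

View pics/v2.png

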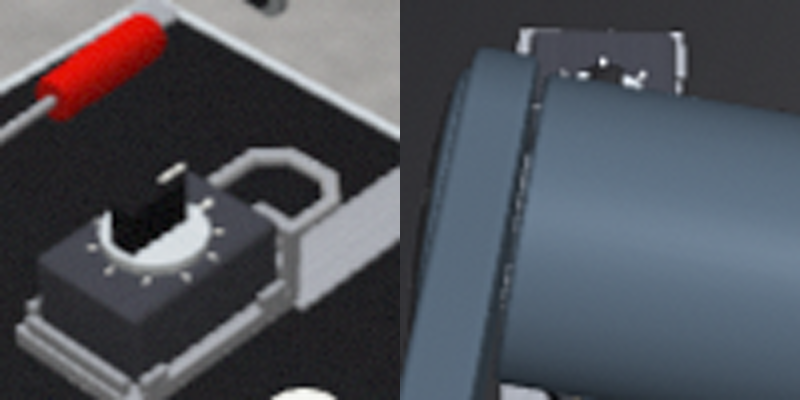

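The scene crop shows the knob's white line (172,170) parallel to the lock's long side and pointing at the shackle side, where the long index tick is (207,203), so the dial is at 0. Now gripping the cross bar.

```bash

python3 -m crank '[{"dp":[0,0,0],"delta_rot":[0,0,-0.011],"fingers":-0.1},{"dp":[0.006,0,0],"delta_rot":[0,0,0],"fingers":-0.1},{"dp":[0,0,0],"delta_rot":[0,0,0],"fingers":-0.1},{"dp":[0,0,0],"delta_rot":[0,0,0],"fingers":-0.1}]' >/dev/null
python3 need.py .496 .0355 .177 0
python3 -m crank '[{"dp":[0,0,0.04],"delta_rot":[0,0,0],"fingers":-0.1},{"dp":[0,0,0.04],"delta_rot":[0,0,0],"fingers":-0.1},{"dp":[0,0,0.04],"delta_rot":[0,0,0],"fingers":-0.1},{"dp":[0,0,0.04],"delta_rot":[0,0,0],"fingers":-0.1},{"dp":[0,0,0.03],"delta_rot":[0,0,0],"fingers":-0.1},{"dp":[0,0,0.02],"delta_rot":[0,0,0],"fingers":-0.1},{"dp":[0,0,0.015],"delta_rot":[0,0,0],"fingers":-0.1},{"dp":[0,0,0],"delta_rot":[0,0,0],"fingers":-0.1}]' >/dev/null
python3 need.py .496 .0355 .177 0
```

```text
dp [-0.0004  0.0012  0.2269] rot [ 0.      0.     -0.0015] t 7.55 tcp [0.4954 0.0357 0.2905] F [-0.3 -0.2  0.1] gap 0.447 gf 0.0 q6 -0.14
dp [-0.0001  0.002  -0.0005] rot [-0.0004 -0.0001 -0.0013] t 8.2167 tcp [0.495  0.0356 0.1768] F [ 0.4  0.1 -0.1] gap 0.447 gf 0.0 q6 -0.15
```

```bash

python3 -m crank '[{"dp":[0,0,0],"delta_rot":[0,0,0],"fingers":-1},{"dp":[0,0,0],"delta_rot":[0,0,0],"fingers":-1},{"dp":[0,0,0],"delta_rot":[0,0,0],"fingers":-1},{"dp":[0,0,0],"delta_rot":[0,0,0],"fingers":-1},{"dp":[0,0,0],"delta_rot":[0,0,0],"fingers":-1},{"dp":[0,0,0],"delta_rot":[0,0,0],"fingers":-1}]' 30 >/dev/null
python3 need.py .496 .0355 .177 0
python3 -m crank '[{"dp":[0,-0.008,0],"delta_rot":[0,0,0],"fingers":-1},{"dp":[0,-0.008,0],"delta_rot":[0,0,0],"fingers":-1},{"dp":[0,-0.008,0],"delta_rot":[0,0,0],"fingers":-1},{"dp":[0,-0.008,0],"delta_rot":[0,0,0],"fingers":-1},{"dp":[0,0,0],"delta_rot":[0,0,0],"fingers":-1}]' >/dev/null
python3 need.py .496 .0355 .177 0
```

```text
dp [0.     0.0004 0.0032] rot [ 0.0002  0.     -0.0012] t 8.7167 tcp [0.4958 0.0355 0.1786] F [-0.4  0.5  2.2] gap 0.078 gf 29.3 q6 -0.15
dp [-0.      0.0353  0.0018] rot [-0.0002  0.     -0.0012] t 9.1333 tcp [0.4784 0.0356 0.1779] F [ 0.7 -0.8  2.3] gap 0.08 gf 29.2 q6 -0.15
```

Moved 17 mm with low force, so it is sliding. I'll carry on to the stop.

```bash

python3 -m crank '[{"dp":[0,-0.006,0],"delta_rot":[0,0,0],"fingers":-1},{"dp":[0,-0.006,0],"delta_rot":[0,0,0],"fingers":-1},{"dp":[0,-0.004,0],"delta_rot":[0,0,0],"fingers":-1},{"dp":[0,0,0],"delta_rot":[0,0,0],"fingers":-1},{"dp":[0,0,0],"delta_rot":[0,0,0],"fingers":-1},{"dp":[0,0,0],"delta_rot":[0,0,0],"fingers":-1}]' >/dev/null
python3 need.py .496 .0355 .177 0
python3 - <<'E'
from h import *
a,D=save("scene","s3")
u,v=map(int,pix("scene",(.545,.035,.14)))
cv2.imwrite("pics/v3.png",cv2.resize(a[v-60:v+60,u-60:u+60,::-1],(480,480),interpolation=cv2.INTER_CUBIC))
E
```

```text
dp [-0.      0.0498  0.0016] rot [-0.0002 -0.     -0.0012] t 9.6333 tcp [0.4711 0.0357 0.1778] F [ 0.1 -0.1  1.8] gap 0.08 gf 29.3 q6 -0.15
```

View pics/v3.png

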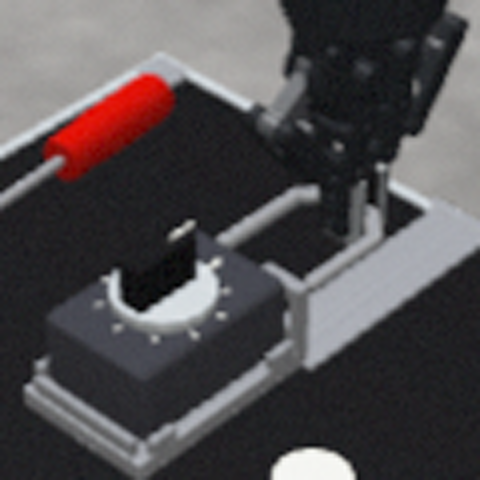

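The crop shows the shackle clearly out at (340,200), with the lock still seated. I'll pull a few mm more to feel the stop.

```bash

python3 -m crank '[{"dp":[0,-0.003,0],"delta_rot":[0,0,0],"fingers":-1},{"dp":[0,-0.003,0],"delta_rot":[0,0,0],"fingers":-1},{"dp":[0,0,0],"delta_rot":[0,0,0],"fingers":-1},{"dp":[0,0,0],"delta_rot":[0,0,0],"fingers":-1}]' >/dev/null
python3 need.py .496 .0355 .177 0
```

```text
dp [0.0006 0.0507 0.003 ] rot [ 0.0009  0.0001 -0.0012] t 10.0167 tcp [0.4706 0.0354 0.1783] F [5.2 0.  1. ] gap 0.076 gf 29.2 q6 -0.16
```

```bash

python3 -m crank '[{"dp":[0,0,0],"delta_rot":[0,0,0],"fingers":-0.2},{"dp":[0,0,0],"delta_rot":[0,0,0],"fingers":-0.2},{"dp":[0,0,0],"delta_rot":[0,0,0],"fingers":-0.2},{"dp":[0,0,0],"delta_rot":[0,0,0],"fingers":-0.2},{"dp":[0,0,-0.03],"delta_rot":[0,0,0],"fingers":-0.2},{"dp":[0,0,-0.06],"delta_rot":[0,0,0],"fingers":-0.2},{"dp":[0,0,-0.07],"delta_rot":[0,0,0],"fingers":1},{"dp":[0,0,-0.07],"delta_rot":[0,0,0],"fingers":1}]' >/dev/null
python3 -m crank '[{"dp":[0,0.04,0],"delta_rot":[0,0,0],"fingers":1},{"dp":[0,0.07,0],"delta_rot":[0,0,0],"fingers":1},{"dp":[0,0.07,0],"delta_rot":[0,0,0],"fingers":1},{"dp":[0,0.06,0],"delta_rot":[0,0,0],"fingers":1}]' >/dev/null
python3 -m crank '[{"dp":[0,0,0],"delta_rot":[0,0,0.0192],"fingers":1},{"dp":[0,0,0],"delta_rot":[0,0,0.0192],"fingers":1},{"dp":[0,0,0],"delta_rot":[0,0,0.0192],"fingers":1},{"dp":[0,0,0],"delta_rot":[0,0,0.0192],"fingers":1},{"dp":[0,0,0],"delta_rot":[0,0,0.0192],"fingers":1},{"dp":[0,0,0],"delta_rot":[0,0,0.0192],"fingers":1},{"dp":[0,0,0],"delta_rot":[0,0,0.0192],"fingers":1},{"dp":[0,0,0],"delta_rot":[0,0,0.0192],"fingers":1},{"dp":[0,0,0],"delta_rot":[0,0,0.0192],"fingers":1},{"dp":[0,0,0],"delta_rot":[0,0,0.0192],"fingers":1},{"dp":[0,0,0],"delta_rot":[0,0,0.0192],"fingers":1},{"dp":[0,0,0],"delta_rot":[0,0,0.0192],"fingers":1}]' >/dev/null
python3 need.py .592 .0355 .181 -90
```

```text
dp [ 0.0096 -0.      0.2225] rot [-0.0001  0.0004  0.0175] t 12.0167 tcp [0.5875 0.0349 0.2922] F [ 0.3 -0.7  0.6] gap 1.002 gf 0.0 q6 1.33
```

```bash

python3 -m crank '[{"dp":[0.009,0,0],"delta_rot":[0,0,0.017],"fingers":1},{"dp":[0,0,0.03],"delta_rot":[0,0,0],"fingers":1},{"dp":[0,0,0.04],"delta_rot":[0,0,0],"fingers":1},{"dp":[0,0,0.04],"delta_rot":[0,0,0],"fingers":1},{"dp":[0,0,0.02],"delta_rot":[0,0,0],"fingers":1},{"dp":[0,0,0],"delta_rot":[0,0,0],"fingers":1},{"dp":[0,0,0],"delta_rot":[0,0,0],"fingers":1}]' >/dev/null
python3 need.py .592 .0355 .181 -90
python3 - <<'E'
from h import *
a,D=save("scene","s4")
u,v=map(int,pix("scene",(.58,.035,.14)))
cv2.imwrite("pics/v4.png",cv2.resize(a[v-60:v+60,u-60:u+60,::-1],(480,480),interpolation=cv2.INTER_CUBIC))
E
```

```text
dp [-0.0008 -0.0002  0.0928] rot [-0.      0.0003  0.0014] t 12.6 tcp [0.5925 0.0354 0.2274] F [-0.3  0.   0.2] gap 1.001 gf 0.0 q6 1.43
```

View pics/v4.png

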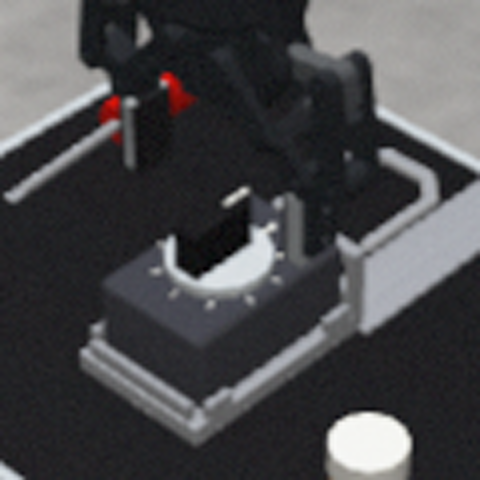

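The open fingers at (140,130) and (320,230) straddle the lock, the shackle is out, and the knob is between them. Descending.

```bash

python3 -m crank '[{"dp":[0,0,0.03],"delta_rot":[0,0,0],"fingers":1},{"dp":[0,0,0.03],"delta_rot":[0,0,0],"fingers":1},{"dp":[0,0,0.016],"delta_rot":[0,0,0],"fingers":1},{"dp":[0,0,0.008],"delta_rot":[0,0,0],"fingers":1},{"dp":[0,0,0.007],"delta_rot":[0,0,0],"fingers":1},{"dp":[0,0,0],"delta_rot":[0,0,0],"fingers":1}]' >/dev/null
python3 need.py .592 .0355 .181 -90
python3 -m crank '[{"dp":[0,0,0],"delta_rot":[0,0,0],"fingers":-1},{"dp":[0,0,0],"delta_rot":[0,0,0],"fingers":-1},{"dp":[0,0,0],"delta_rot":[0,0,0],"fingers":-1},{"dp":[0,0,0],"delta_rot":[0,0,0],"fingers":-1},{"dp":[0,0,0],"delta_rot":[0,0,0],"fingers":-1},{"dp":[0,0,0],"delta_rot":[0,0,0],"fingers":-1}]' 90 >/dev/null
python3 need.py .592 .0355 .181 -90
```

```text
dp [-0.0021 -0.0004  0.003 ] rot [-0.     -0.      0.0014] t 13.15 tcp [0.5931 0.0353 0.1825] F [-0.2 -0.1  0.4] gap 1.004 gf 0.0 q6 1.43
dp [-0.0034 -0.0006  0.0053] rot [ 0.0001 -0.0004  0.0014] t 13.65 tcp [0.5937 0.0352 0.1836] F [-0.6 -0.6  5. ] gap 0.709 gf 100.7 q6 1.43
```

```bash

python3 -m crank '[{"dp":[0,0,-0.01],"delta_rot":[0,0,0],"fingers":-1},{"dp":[0,0,-0.015],"delta_rot":[0,0,0],"fingers":-1},{"dp":[0,0,-0.015],"delta_rot":[0,0,0],"fingers":-1},{"dp":[0,0,-0.02],"delta_rot":[0,0,0],"fingers":-1},{"dp":[0,0,0],"delta_rot":[0,0,0],"fingers":-1}]' >/dev/null
python3 need.py .592 .0355 .325 -90
python3 -m crank '[{"dp":[0,0,-0.02],"delta_rot":[0,0,0],"fingers":-1},{"dp":[0,0,-0.025],"delta_rot":[0,0,0],"fingers":-1},{"dp":[0,0,-0.025],"delta_rot":[0,0,0],"fingers":-1},{"dp":[0,0,-0.025],"delta_rot":[0,0,0],"fingers":-1},{"dp":[0,0,-0.025],"delta_rot":[0,0,0],"fingers":-1},{"dp":[0,0,-0.025],"delta_rot":[0,0,0],"fingers":-1},{"dp":[0,0,-0.025],"delta_rot":[0,0,0],"fingers":-1},{"dp":[0,0,-0.025],"delta_rot":[0,0,0],"fingers":-1},{"dp":[0,0,-0.015],"delta_rot":[0,0,0],"fingers":-1},{"dp":[0,0,-0.01],"delta_rot":[0,0,0],"fingers":-1},{"dp":[0,0,0],"delta_rot":[0,0,0],"fingers":-1},{"dp":[0,0,0],"delta_rot":[0,0,0],"fingers":-1}]' >/dev/null
python3 -m crank '[{"dp":[0,0,0],"delta_rot":[0,0,0],"fingers":-1},{"dp":[0,0,0],"delta_rot":[0,0,0],"fingers":-1},{"dp":[0,0,0],"delta_rot":[0,0,0],"fingers":-1},{"dp":[0,0,0],"delta_rot":[0,0,0],"fingers":-1},{"dp":[0,0,0],"delta_rot":[0,0,0],"fingers":-1},{"dp":[0,0,0],"delta_rot":[0,0,0],"fingers":-1}]' >/dev/null
python3 need.py .592 .0355 .325 -90
python3 - <<'E'
from h import *
a,D=save("scene","s5")
u,v=map(int,pix("scene",(.57,.035,.25)))
cv2.imwrite("pics/v5.png",cv2.resize(a[v-90:v+110,u-100:u+100,::-1],(500,500),interpolation=cv2.INTER_CUBIC))
m,Rm,og=cam("scene"); U,V=np.meshgrid(np.arange(640),np.arange(480))
P=og+(np.stack([(U-m["cx"])/m["fx"],-(V-m["cy"])/m["fy"],-np.ones((480,640))],-1)@Rm.T)*D[...,None]
q=P[(P[...,0]>.42)&(P[...,0]<.66)&(abs(P[...,1]-.035)<.08)&(P[...,2]>.16)&(P[...,2]<.3)]
print("lowest z",np.percentile(q[:,2],[0,1,5]).round(3),"min x below .27",q[(q[:,2]<.27)][:,0].min().round(3))
s=q[(q[:,0]<.53)&(q[:,2]<.26)]; print("shackle pts",len(s),s.mean(0).round(3),s[:,0].min().round(3))
E
```

```text
dp [-0.0024 -0.0003 -0.2212] rot [ 0.0001 -0.0003  0.0015] t 14.0667 tcp [0.5934 0.0353 0.2144] F [ 1.4  0.9 -3.8] gap 0.71 gf 99.6 q6 1.43
dp [-0.0018 -0.0003 -0.0056] rot [-0.      0.0001  0.0014] t 15.5667 tcp [0.5929 0.0354 0.3222] F [-0.2 -0.6 -4.8] gap 0.709 gf 99.9 q6 1.43
lowest z [0.238 0.241 0.245] min x below .27 0.468
shackle pts 77 [0.492 0.047 0.258] 0.468
```

View pics/v5.png

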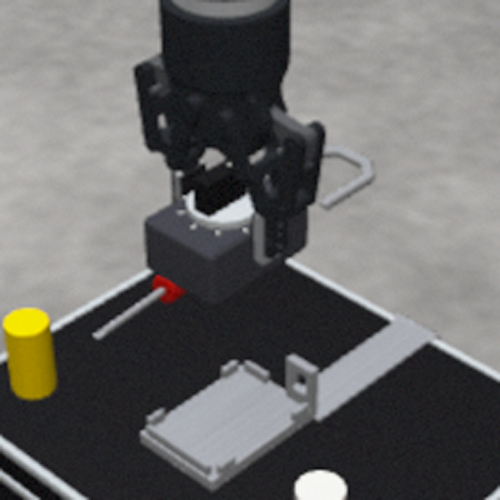

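The lock hangs level at (225,240) with the dial on top and the shackle still out at (345,180). Its underside is at z≈0.238, about 13.8 cm above the seat, and the seat below is empty. Handing in.

```bash
python3 -c "
from station import manip
print(manip.sign_off())"
```

```text
the job is handed in; nothing more can be done
None
```

The lock is open and handed in: dial turned 3 clicks to the index, shackle pulled to its stop in the seat, then lifted and held level about 13.8 cm above the seat at t ≈ 15.6 s of 72 s, with nothing on the lid touched; the hand-in returned no verdict.

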